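# Eject the amber sensor module from its potting mould

## Robot

A 6-joint arm with a two-finger parallel gripper is mounted at the origin on a cart in front of the work surface, level with it; the furniture and walls round the work are solid. World frame = base frame: x ahead of the robot, y to its left, z up, the work surface at z = 0. Lengths are in m, angles in degrees, forces in N, time in s.
With the tool pointing down it reaches from about 0.4 to 0.825 m from the base axis. Payload 7 kg.
Tool frame: the origin (TCP) lies midway between the tips of the shut fingers; the grasp point (between the pads) lies 19 mm behind it; z points along the fingers, y is the line along which they close (so a half turn about z gives the same grasp; the last joint's range is limited). The gripper opens to 88 mm and grips with 3 to 60 N. Pads are 19 mm wide; open, the fingers measure 130 mm over their backs; the gripper's body (78 mm by 193 mm) begins 47 mm behind the grasp point.
Start: joints at [87.668, 20.546, 0.682, 0, -70.136, -16.507], TCP at [0.218, 0.639, 0.227] pointing down, gripper open.
Joint ranges: [-176.03, 176.03], [-82.01, 121.73], [-58.28, 71.71], [-173.87, 95.51], [-174.79, -0.11], [-173.66, 173.66]. Speed limits (degrees/s): [136.94, 136.94, 172.46, 180, 180, 180].

## Interface

Orientations are given as a 3x3 rotation matrix whose columns are the frame's x, y, z axes.
In Python, from rig import robot gives the robot as it stands. Calls block until the motion is done:
- robot.goto(position, orientation): joint-space move of the TCP to a pose.
- robot.servo_line(position, ori=None, speed=0.15): straight line of the TCP; ori=None keeps the orientation; speed is the mean speed in m/s.
- robot.movej(angles): joint-space move.
- robot.move_gripper(opening): opening from 0.0 (shut) to 1.0 (fully open); the grip force is fixed at half the most; returns when the fingers have stopped.
- robot.dwell(seconds).
- robot.ik(position, orientation): joint angles nearest the present ones, or None.
- robot.grab_frame(name): name is "scene" or "top" or "wrist"; returns (picture, depth): 400x640x3 uint8, red, green, blue; 400x640 float32, m along the optical axis (not along the pixel's ray), 0 where there is no reading.
- robot.camera_info(name): a dict with "vfov" (degrees; the focal length in pixels is half the picture's height over the tangent of half this angle, whatever the lens; pixels are square), "cx", "cy" (the principal point, pixels), "k1" (the pictures are not rectified: a ray, as slopes to the right and down, at radius r is drawn at 1 + k1 r^2 times it, then the intrinsics apply), "view" (4x4, takes a point from world to camera coordinates); the wrist camera has in their place "T_tool_cam" (4x4, takes a point from camera to tool coordinates, whose origin is the TCP and whose axes are the flange's). Camera axes: x right, y down, z forward; pixel columns grow to the right and rows downward; lengths in m; the calibration is good to about 2 mm. A picture is of the moment at which its call begins: read the wrist's pose just before it. camera_info takes no time and is no camera call.
A pose or a line that the arm cannot do raises robot.Unreachable and nothing moves.
- robot.job_done(): hands the job in; it is judged then, once.
Readings, each from a call of its own:
- robot.read_t(): time.
- robot.read_qpos(): joint angles.
- robot.read_qvel(): joint speeds.
- robot.read_effort(): joint torques, N m.
- robot.read_position(): TCP position.
- robot.read_tcp_rot(): TCP orientation.
- robot.read_force(): force on the tool from outside, world axes, zero at the start.
- robot.read_ft_torque(): the same for the moment, N m.
- robot.read_grip_width(): opening from 0.0 (shut) to 1.0 (fully open).
- robot.read_finger_force(): force on a finger pad.
Only numpy, scipy, OpenCV 4.12 (cv2) and the standard library are available. Lean on these libraries where they do the work, as an engineer would, in place of code of your own. Each camera call takes 0.05 s, during which the arm holds its last target. There are 200 camera calls.

## Task

Two cast sensor modules, one amber and one blue, sit sunk in the aluminium potting mould. Push the amber one up out of its cavity by pressing the red ejector key directly in front of it all the way down, then take hold of the raised module and stand it upright in the square grey tray with the black floor. Leave the blue module down in its cavity.

Things in the scene. Friction and masses are not known exactly. Their poses are not given: they have to be found in the camera images.
- amber_module_center (a point): Centre (half-way up) of the loose amber cylinder, 30 mm in diameter, 38 mm tall, 60 g. It starts upright in either cavity, its top 2 mm below the mould's top face, so it cannot be gripped. With its key fully down its centre is 98 mm and its top 117 mm above the bench: the upper 27 mm stick out and can be gripped.
- blue_module_center (a point): Centre of the blue module, same size and shape, sunk in the other cavity; it stays there.
- mould: Fixed mould, origin on the bench midway between its cavities; x points away from the keys, y left, z up. Cavities (32 mm wide) at x 0, y +40 and -40 mm; top face 90 mm up. Red key of each: pad 36 x 40 mm at x -95 mm, same y, top 94 mm up; pressed straight down it moves 30 mm to a stop against some 3 N, and a pin lifts the module as far through the cavity's floor. Both stay where left.
- tray_floor (a point): Middle of the black rubber floor (6 mm above the bench) of the fixed grey tray: open, square, 120 x 120 mm outside, 112 mm inside, walls 18 mm high above the bench. Its x and y axes lie along the walls, z up.

How it is judged (in metres and radians):
On the way:
1. the ejector has raised the amber module by at least 18 mm in its cavity, before the robot touches it (z of amber_module_center in the frame of mould between 0.087 and 0.104 m and x of amber_module_center in the frame of mould between -0.01 and 0.01 m and contact force between each of the arm, the fingers and amber_module below 0.1 N), for 0.2 s.
At the end, for the whole second after the job is handed in: The amber module stands upright (within 10 degrees) at rest on the tray's floor, inside its walls, and the blue module is still down in its cavity (raised by less than 8 mm) (x of amber_module_center in the frame of tray_floor between -0.045 and 0.045 m and y of amber_module_center in the frame of tray_floor between -0.045 and 0.045 m and z of amber_module_center in the frame of tray_floor below 0.023 m and angle between amber_module_center's own z axis and vertical below 0.17 rad and linear speed of amber_module below 0.02 m/s and z of blue_module_center in the frame of mould below 0.077 m); the robot touches nothing.
It fails at once if the blue module is raised by 8 mm or more (z of blue_module_center in the frame of mould above 0.077 m).
It also fails if it takes over 46 s, if anything falls off the work surface, if the arm or the gripper's body presses on something with over 40 N, if the wrist force passes 120 N, or if a joint passes its speed limit or range.

## Working session

There is one attempt and no reset: what is moved stays moved. The work goes in short steps, each a Python script; the robot and the scene stay as the last script left them, time stands still between calls to the robot, and variables do not carry over. Pictures are saved under pics/ and viewed, at most 10 in all, crops included, and the job is handed in when it is done.

```bash
mkdir -p pics; cat > h.py <<'E'
import numpy as np, cv2
from rig import robot
def cam(name):
    i=robot.camera_info(name)
    if name=="wrist":
        T=np.eye(4);T[:3,:3]=robot.read_tcp_rot();T[:3,3]=robot.read_position()
        C=T@np.array(i["T_tool_cam"])
    else: C=np.linalg.inv(np.array(i["view"]))
    im,d=robot.grab_frame(name)
    return i,C,im,d
def ray(i,C,uv):
    f=200/np.tan(np.radians(i["vfov"])/2)
    K=np.array([[f,0,i["cx"]],[0,f,i["cy"]],[0,0,1.]])
    p=cv2.undistortPoints(np.array(uv,float).reshape(-1,1,2),K,np.array([i["k1"],0,0,0,0.])).reshape(-1,2)
    return C[:3,3],np.c_[p,np.ones(len(p))]@C[:3,:3].T
def onz(i,C,uv,z):
    o,r=ray(i,C,uv); return o+r*((z-o[2])/r[:,2:3])
def save(n,im): cv2.imwrite(n,im[:,:,::-1])
E
python3 - <<'E'
from h import *
for n in("scene","top"):
    i,C,im,d=cam(n); save(f"pics/{n}.png",im); print(n,i["vfov"],i["k1"],C.round(3).tolist())
E
```

```text
scene 53.155001011521115 -0.029828695899345403 [[0.879, -0.338, 0.336, 0.199], [-0.476, -0.626, 0.617, -0.699], [0.002, -0.702, -0.712, 0.809], [0.0, 0.0, 0.0, 1.0]]
top 48.40249966038071 0.01399578006457299 [[-0.017, -0.987, 0.161, 0.4], [-0.999, 0.022, 0.025, -0.106], [-0.028, -0.16, -0.987, 0.975], [0.0, 0.0, 0.0, 1.0]]
```

View pics/scene.png

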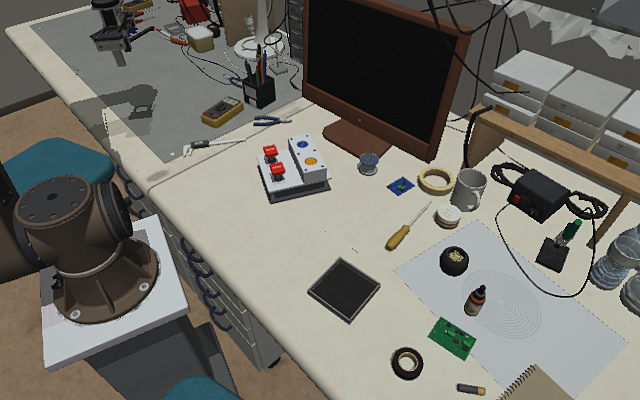

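View pics/top.png

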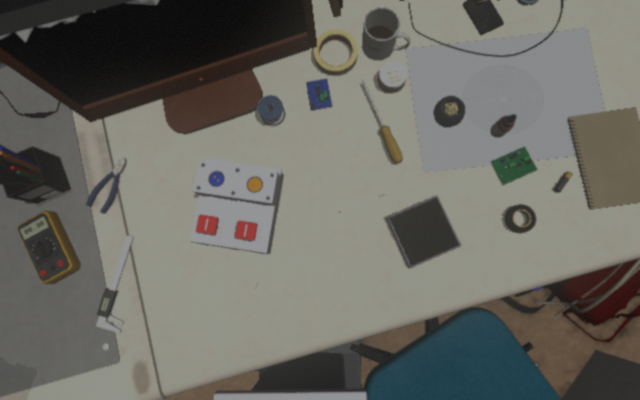

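The top view shows amber at about (255,184) with its key at (246,231), blue at (216,178) with its key at (207,225), and the tray at about (423,231). The monitor stands behind the mould.

```bash
cat >> h.py <<'E'
def blobs(im,lo,hi,roi,amin=40):
    h=cv2.cvtColor(im,cv2.COLOR_RGB2HSV); m=cv2.inRange(h,lo,hi)
    z=np.zeros_like(m); x0,y0,x1,y1=roi; z[y0:y1,x0:x1]=m[y0:y1,x0:x1]
    z=cv2.morphologyEx(z,cv2.MORPH_CLOSE,np.ones((5,5)))
    cs,_=cv2.findContours(z,cv2.RETR_EXTERNAL,cv2.CHAIN_APPROX_NONE)
    return [c for c in cs if cv2.contourArea(c)>amin]
E
python3 - <<'E'
from h import *
i,C,im,d=cam("top")
roi=(190,155,290,260)
for n,lo,hi,z,r in(("amber",(10,120,80),(25,255,255),.088,roi),("blue",(105,120,60),(130,255,255),.088,roi),
  ("red",(0,150,80),(8,255,255),.094,roi),("tray",(0,0,0),(179,255,75),.006,(380,190,470,275))):
    for c in blobs(im,lo,hi,r):
        rc=cv2.minAreaRect(c)
        P=onz(i,C,cv2.boxPoints(rc),z)
        c0=onz(i,C,[rc[0]],z)[0]
        e=P[1]-P[0];e2=P[2]-P[1]
        print(n,np.round(rc[0],1),c0.round(4),[round(np.linalg.norm(v),4) for v in(e,e2)],round(np.degrees(np.arctan2(e[1],e[0])),1))
p=[(r,c) for r in(40,70) for c in(150,220,280)]
for r,c in p:
    o,v=ray(i,C,[(c,r)]); print(r,c,(o+v*d[r,c]).round(3))
E
```

```text
amber [254.5 184.5] [0.5717 0.0593 0.088 ] [np.float64(0.0267), np.float64(0.027)] -91.3
blue [216.  178.5] [0.586  0.1385 0.088 ] [np.float64(0.0248), np.float64(0.023)] -91.3
red [245.5 230.3] [0.4782 0.0753 0.094 ] [np.float64(0.0307), np.float64(0.0361)] -8.7
red [206.7 224.3] [0.4917 0.1534 0.094 ] [np.float64(0.0308), np.float64(0.0364)] -7.9
tray [422.3 231.5] [ 0.4758 -0.2914  0.006 ] [np.float64(0.1229), np.float64(0.1142)] -67.2
40 150 [[0.816 0.225 0.229]]
40 220 [[0.846 0.115 0.167]]
40 280 [[0.878 0.005 0.103]]
70 150 [[0.798 0.26  0.145]]
70 220 [[0.823 0.136 0.085]]
70 280 [[ 0.86   0.018 -0.002]]
```

```bash
cat >> h.py <<'E'
def R(yaw):  # tool down, closing axis y at yaw+90 (or its half turn), nearer present
    c,s=np.cos(yaw),np.sin(yaw); A=np.array([[c,s,0],[s,-c,0],[0,0,-1.]])
    cur=np.array(robot.read_tcp_rot())
    return A if np.trace(A.T@cur)>-1 and A[:,1]@cur[:,1]>0 else A@np.diag([-1,-1,1.])
YAW=np.radians(-10.0)
E
python3 - <<'E'
from h import *
print(np.round(robot.read_tcp_rot(),2).tolist())
A=R(YAW)
for O in (A,A@np.diag([-1,-1,1.])): print(robot.ik([.478,.0755,.22],O),robot.ik([.478,-.291,.2],O))
robot.goto([.478,.0755,.22],A)
robot.move_gripper(0.0)
i,C,im,d=cam("wrist"); save("pics/w1.png",im); print(robot.read_t(),C.round(3).tolist(),robot.read_position(),robot.read_force())
E
```

```text
[[0.95, -0.32, -0.0], [-0.32, -0.95, -0.0], [0.0, 0.0, -1.0]]
[ 32.3253826    2.56263339 -23.23520147   0.         -64.20216514
  47.6746174 ] [-11.28873219  10.84836901 -16.30954046   0.         -62.84209053
  91.28873219]
[  32.3253826     2.56263339  -23.23520147    0.          -64.20216514
 -132.3253826 ] [-11.28873219  10.84836901 -16.30954046   0.         -62.84209053
 -88.71126781]
3.8417 [[-0.173, -0.947, -0.27, 0.552], [-0.985, 0.167, 0.047, 0.064], [0.001, 0.274, -0.962, 0.378], [0.0, 0.0, 0.0, 1.0]] [0.47801668 0.07548662 0.22001996] [-0.47658889 -0.17580916  1.05431043]
```

View pics/w1.png

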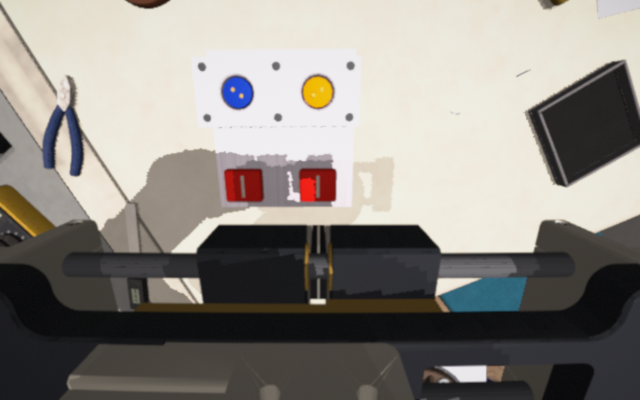

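The wrist view is clear: amber at (318,91), its key at (318,185), blue at (237,92). I'll refine the positions here and then press.

```bash
python3 - <<'E'
from h import *
i,C,im,d=cam("wrist")
roi=(190,40,370,215)
for n,lo,hi,z in(("amber",(10,120,80),(30,255,255),.088),("blue",(105,120,60),(130,255,255),.088),("red",(0,150,60),(8,255,255),.094)):
    for c in blobs(im,lo,hi,roi,200):
        rc=cv2.minAreaRect(c); print(n,np.round(rc,1) if 0 else np.round(rc[0],1),onz(i,C,[rc[0]],z)[0].round(4))
        if n=="red" and rc[0][0]>280: K=onz(i,C,[rc[0]],z)[0]
assert np.hypot(K[0]-.478,K[1]-.0755)<.012
K=(K[:2]+[.478,.0755])/2; print(K)
f0=robot.read_force()[2]
robot.servo_line([*K,.11],speed=.15); robot.servo_line([*K,.074],speed=.04)
print(robot.read_position(),robot.read_force()-f0)
z=.074
while z>.056:
    z-=.001; robot.servo_line([*K,z],speed=.02); F=robot.read_force()[2]-f0
    print(round(z,4),round(robot.read_position()[2],4),round(F,1))
    if F>12: break
robot.dwell(.2); print(robot.read_force()-f0)
robot.servo_line([*K,.22],speed=.2)
robot.move_gripper(1.0); print(robot.read_t())
i,C,im,d=cam("wrist"); save("pics/w2.png",im)
for c in blobs(im,(10,120,60),(30,255,255),(230,0,420,215),100):
    (u,v),r=cv2.minEnclosingCircle(c); print(u,v,r,onz(i,C,[(u,v)],.117), d[int(v),int(u)])
E
```

```text
amber [317.5  91.5] [0.575  0.0601 0.088 ]
blue [237.5  92. ] [0.5885 0.1385 0.088 ]
red [243.5 185. ] [0.4959 0.1539 0.094 ]
red [317. 185.] [0.4823 0.0769 0.094 ]
[0.48016771 0.07621508]
[0.47962162 0.07592233 0.07367976] [-0.29955014  0.36142342 -1.02635835]
0.073 0.0729 -0.5
0.072 0.072 1.4
0.071 0.071 1.6
0.07 0.0699 1.8
0.069 0.0689 2.0
0.068 0.0679 0.4
0.067 0.0669 0.5
0.066 0.0659 1.0
0.065 0.0649 1.1
0.064 0.0643 5.1
0.063 0.0641 16.2
[-6.49097045 -0.50776894 16.95643061]
11.15
318.0 91.92646789550781 17.190366744995117 [[0.57435039 0.06079155 0.117     ]] 0.24506369
```

View pics/w2.png

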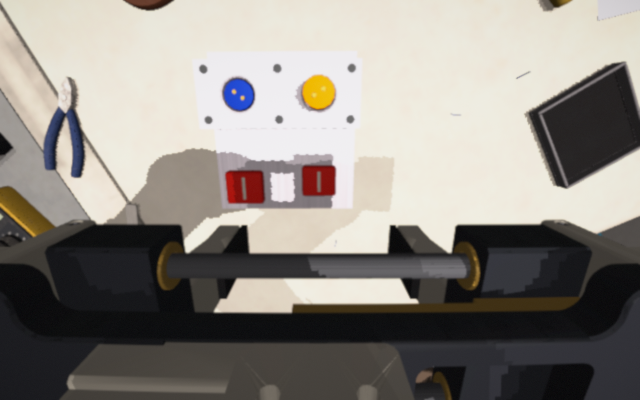

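The amber key now shows lower (318,180), and amber at (318,92) looks larger. I'll confirm its height from the depth, then grasp.

```bash
python3 - <<'E'
from h import *
i,C,im,d=cam("wrist")
def P(u,v):
    o,r=ray(i,C,[(u,v)]); return (o+r*d[v,u])[0].round(4)
a=P(318,92); print(a,P(237,94),P(278,95))
if not .108<a[2]<.125: raise SystemExit("not raised")
x,y=.5738,.0602
robot.servo_line([x,y,.20],speed=.2)
robot.servo_line([x,y,.097],speed=.1)
f=robot.read_force(); robot.move_gripper(0.0)
print(robot.read_grip_width(),robot.read_finger_force(),robot.read_force()-f,robot.read_position(),robot.read_t())
robot.servo_line([x,y,.20],speed=.08)
print(robot.read_grip_width(),robot.read_finger_force())
i,C,im,d=cam("wrist"); save("pics/w3.png",im)
i,C,im,d=cam("scene"); save("pics/s3.png",cv2.resize(im[100:220,200:380],None,fx=3,fy=3))
E
```

```text
[0.5743 0.0608 0.1168] [0.589  0.1404 0.0873] [0.5806 0.0999 0.0898]
0.3188128189851766 29.971091151237488 [ 0.2464824   0.61771238 -1.53493978] [0.57379553 0.06016396 0.09699135] 14.0417
0.3172208805887973 29.96966779232025
```

View pics/s3.png

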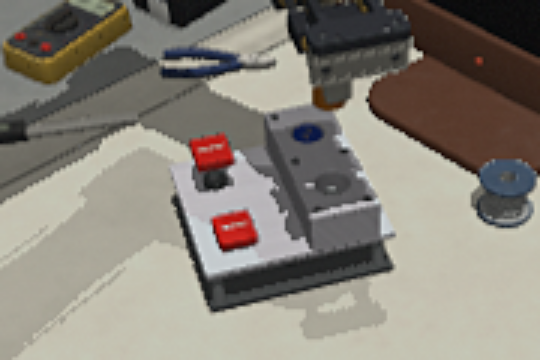

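View pics/w3.png

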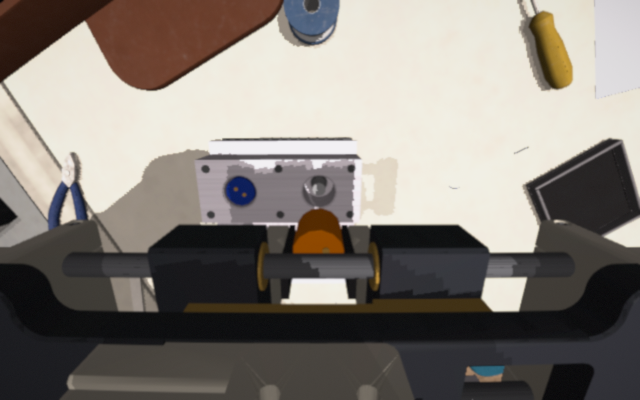

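Amber is held upright (320,235) above its empty cavity, and blue is still down at (240,190). Next is the tray.

```bash
python3 - <<'E'
from h import *
x,y=.477,-.291
robot.servo_line([x,y,.16],speed=.2)
robot.servo_line([x,y,.034],speed=.1)
robot.dwell(.2); f0=robot.read_force()[2]; z=.034
while z>.021:
    z-=.001; robot.servo_line([x,y,z],speed=.02); F=robot.read_force()[2]-f0
    if F>3: break
print(z,F,robot.read_position(),robot.read_grip_width(),robot.read_t())
robot.move_gripper(.6); robot.dwell(.2)
robot.servo_line([x,y,.16],speed=.12)
robot.servo_line([x-.06,y,.20],speed=.2); robot.dwell(.2)
print(robot.read_t())
i,C,im,d=cam("wrist"); save("pics/w4.png",im)
for c in blobs(im,(10,120,60),(30,255,255),(150,0,500,220),100):
    (u,v),r=cv2.minEnclosingCircle(c); print(u,v,r,onz(i,C,[(u,v)],.044)); o,q=ray(i,C,[(u,v)]);print(o+q*d[int(v),int(u)])
E
```

```text
0.022999999999999993 4.013187110991776 [ 0.47720509 -0.29108463  0.02347523] 0.31729836658939425 21.925
24.7833
309.0813903808594 129.36045837402344 14.67951774597168 [[ 0.47828616 -0.29043417  0.044     ]]
[[ 0.47828919 -0.29043703  0.04407304]]
```

View pics/w4.png

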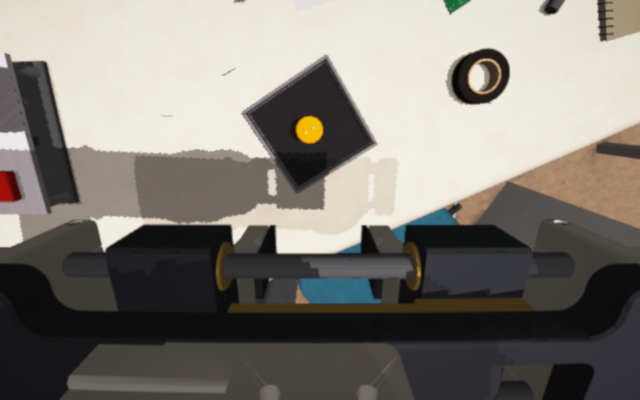

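The amber module stands upright near the middle of the tray at (309,129), its top 44 mm above the bench as expected, and the gripper is clear of it.

```bash
python3 -c "
from rig import robot
print(robot.job_done())"
```

```text
the job is handed in; nothing more can be done
None
```

The amber module was raised with its key and now stands upright near the middle of the tray, the blue module was still down in its cavity when last seen, and the job was handed in after about 25 s; no verdict was returned.

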